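# Feel the gap of a contact stage with a stepped feeler blade

## Robot

A 6-joint arm with a two-finger parallel gripper is mounted at the origin on the work surface. World frame = base frame: x ahead of the robot, y to its left, z up, the work surface at z = 0. Lengths are in m, angles in degrees, forces in N, time in s.
With the tool pointing down it reaches from about 0.35 to 0.85 m from the base axis. Payload 8.1 kg.
Tool frame: the origin (TCP) lies on the centre line of the jaws, within the pads' length; the fingertips stand 11 mm ahead of it and the grasp point (between the pads) lies 8 mm behind it; z points along the fingers, y is the line along which they close (so a half turn about z gives the same grasp; the last joint's range is limited). The gripper opens to 93 mm and grips with 3 to 60 N. Pads are 15 mm wide; open, the fingers measure 128 mm over their backs; the gripper's body (75 mm by 188 mm) begins 65 mm behind the grasp point.
Start: joints at [-73.19, 7.471, 85.268, -0, 87.261, -4.893], TCP at [0.222, -0.557, 0.23] pointing down, gripper open.
Joint ranges: [-169.43, 169.43], [-51.17, 129.36], [1.28, 143.12], [-76.62, 256.62], [0, 156.53], [-152.29, 152.29]. Speed limits (degrees/s): [136.94, 136.94, 159.86, 180, 180, 180].

## Interface

Orientations are given as [roll, pitch, yaw] about the fixed x, y, z axes, in that order (R = Rz(yaw) Ry(pitch) Rx(roll)).
In Python, from workcell import arm, effector, planner, readout, viewer, ticket gives the robot as it stands. Calls block until the motion is done:
- arm.reach(position, orientation): joint-space move of the TCP to a pose.
- arm.move_linear(position, attitude=None, v=0.15, force_limit=None): straight line of the TCP; attitude=None keeps the orientation; v is the mean speed in m/s. With force_limit (N) it stops when the force on the tool has changed by that much, and returns True; else False.
- arm.move_j(angles): joint-space move.
- effector.ungrasp() and effector.clamp(): open the fingers fully, or close them until they stop; the grip force is fixed at half the most.
- arm.pause(seconds).
- planner.solve_ik(position, orientation): joint angles nearest the present ones, or None.
- readout.read_state(): the state.
- viewer.get_image(name): name is "scene" or "top" or "wrist"; returns a dict with "pixels" (400x640x3 uint8, red, green, blue), "depth" (400x640 float32, m along the optical axis (not along the pixel's ray), 0 where there is no reading), "intrinsics" (3x3 intrinsics, pixels), "pose" (4x4, takes a point from camera to world coordinates). Camera axes: x right, y up, looking along -z (the intrinsics and any distortion apply to the point x, -y, -z); pixel columns grow to the right and rows downward; lengths in m; the calibration is good to about 2 mm. The wrist camera is an equidistant fisheye: a pixel r from the principal point sees the ray r / f radians off the axis. A picture is of the moment at which its call begins.
A pose or a line that the arm cannot do raises arm.PlanningError and nothing moves.
- ticket.job_done(): hands the job in; it is judged then, once.
The state is a dict: "time": time; "joints": joint angles; "joint_velocities": joint speeds; "effort": joint torques, N m; "eef_pos": TCP position; "tcp_rot": TCP orientation; "wrist_force": force on the tool from outside, world axes, zero at the start; "torque": the same for the moment, N m; "opening": finger opening in m; "gripper_force": force on a finger pad.
Only numpy, scipy, OpenCV 4.12 (cv2) and the standard library are available. Lean on these libraries where they do the work, as an engineer would, in place of code of your own. Each camera call takes 0.05 s, during which the arm holds its last target. There are 200 camera calls.

## Task

Gently hang the U-shaped load saddle over the horizontal bar of the contact stage and let go of it, so that its weight brings the sprung upper plate fully down. Then pick up the feeler blade by its upright grip and slide it in from the front, level and straight, without forcing it, between the two plates near their middle, thin nose first, until its thick part is about 15 mm in under the upper plate and drags snugly. Finish while still holding the blade at that depth, and leave the other things on the bench alone.

Things in the scene. Friction and masses are not known exactly. Their poses are not given: they have to be found in the camera images.
- aligner: Contact stage, fixed to the bench: dark foot 190 x 150 mm, white block, on it the lower plate (aluminium, 135 x 120 mm, flat top 40 mm above the bench). Origin on the bench under the stage; x points from the front (open mouth of the gap, towards the robot) to the rear. At the rear (x 68 to 108 mm) a white column 80 mm tall with two steel rods to 125 mm.
- throat (a point): Where the gap begins: on the lower plate's top, midway across, below the front edge of the upper plate's flat underside; axes as aligner, +x is the way in. The lower plate sticks out 30 mm in front of it as a ledge on which the blade can be laid. A lip on the upper plate flares from here forward 9 mm and up 8 mm.
- press_plate: The upper plate, steel, 100 x 100 mm, 10 mm thick, with the load bar on two posts on it (80 mm clear between the posts). It moves only straight up and down over the lower plate. Origin as aligner when it is fully down; rises with the plate.
- lift (a joint): Height of the upper plate above its down stop, m. 0: on the stop, gap 5 mm. A soft spring (150 N/m) floats the unloaded plate at about 0.008 (gap 13 mm); upper stop 0.010. The saddle's weight (about 6.4 N) takes it to 0 with about 5 N to spare; the blade's thick part then lifts it to 0.002.
- bar_mid (a point): Middle of the load bar, on its axis: steel, 10 mm diameter, along the stage's y axis, 66 mm above the upper plate's top, 60 mm behind the throat; 121 mm above the bench with the plate down, about 129 mm at the start.
- saddle: Load saddle: dark steel inverted U, about 0.65 kg, standing on its two legs. 46 mm (x) x 44 mm (y), 70 mm tall without the grip. Legs 12 mm thick, 22 mm apart along x: the slot runs along the saddle's y axis. On top an aluminium grip fin, 36 mm along x, 14 mm thick along y, from 70 to 110 mm above the origin. Origin: centre of the underside of the legs.
- notch (a point): Where the bar's axis lies in the saddle once it is hung: 52 mm above the saddle's origin, under a V-shaped roof that centres it on the bar; axes as saddle.
- blade: Stepped feeler blade, 0.13 kg, lying flat. Origin: on its flat underside below the middle of the grip; x points to the tip. Grip: upright black block, 40 mm along x, 14 mm thick along y, 48 mm tall from the underside. Then the thick part, steel, 26 mm wide, 7 mm thick, to x = 89 mm; a ramp down on the top side to x = 109 mm; the thin nose, 16 mm wide, 3 mm thick, to x = 125 mm.
- blade_tip (a point): The blade's front end, on the underside, midway across, 125 mm ahead of the blade's origin; axes as blade. The thick part starts 36 mm behind it; the grip meets the ledge when the tip is 75 mm past the throat.
- bottle: Bystander: amber bottle, 56 mm diameter, 120 mm tall; origin at the centre of its underside.
- mask_box: Bystander: flat closed box, black and grey, 130 x 130 x 28 mm; origin at the centre of its underside.

How it is judged:
By the outcome, as a careful person would: the job done as asked, in the order asked, and still so for the second after the job is handed in, while the arm keeps its last pose, push and grip.
It also fails if it takes over 64 s, if anything falls off the work surface, if the arm or the gripper's body presses on something with over 40 N, if the wrist force passes 120 N, or if a joint passes its speed limit or range.

## Working session

There is one attempt and no reset: what is moved stays moved. The work goes in short steps, each a Python script; the robot and the scene stay as the last script left them, time stands still between calls to the robot, and variables do not carry over. Pictures are saved under pics/ and viewed, at most 10 in all, crops included, and the job is handed in when it is done.

```bash
mkdir -p pics; ls
python3 - <<'E'
from workcell import viewer, readout
import cv2,numpy as np
ims=[]
for n in ("scene","top"):
    d=viewer.get_image(n); np.savez(n+".npz",**d)
    cv2.imwrite(f"pics/{n}0.png",d["pixels"][...,::-1]); print(n,d["intrinsics"],d["pose"],[k for k in d],(d["depth"]>0).mean())
s=readout.read_state();print(s["time"],s["wrist_force"],s["tcp_rot"],s["opening"])
E
```

```text
pics
scene [[387.41278372   0.         324.16804059]
 [  0.         387.41278372 205.01484006]
 [  0.           0.           1.        ]] [[-6.43679748e-01 -6.21280621e-01  4.46863259e-01  1.00870128e+00]
 [ 7.65294691e-01 -5.22057951e-01  3.76536229e-01  3.64089944e-01]
 [-6.46144326e-04  5.84350825e-01  8.11500891e-01  9.08544105e-01]
 [ 0.00000000e+00  0.00000000e+00  0.00000000e+00  1.00000000e+00]] ['pixels', 'depth', 'intrinsics', 'pose'] 0.99599609375
top [[504.61591458   0.         320.84935019]
 [  0.         504.61591458 198.82573971]
 [  0.           0.           1.        ]] [[-0.00967561  0.9965213  -0.08277493  0.46074944]
 [-0.99995055 -0.00983253 -0.0014883   0.01658911]
 [-0.00229701  0.08275644  0.99656716  1.34247005]
 [ 0.          0.          0.          1.        ]] ['pixels', 'depth', 'intrinsics', 'pose'] 0.99617578125
0.1 [-0.37799883 -1.32477087  0.20751015] [-1.79905855e+02 -6.57884539e-03  2.17063750e+01] 0.09284596039629019
```

View pics/scene0.png

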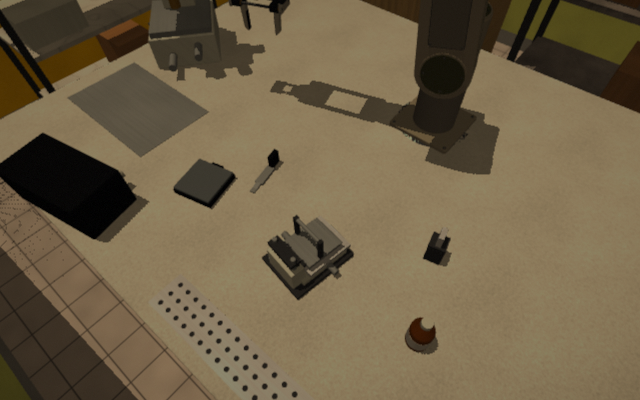

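View pics/top0.png

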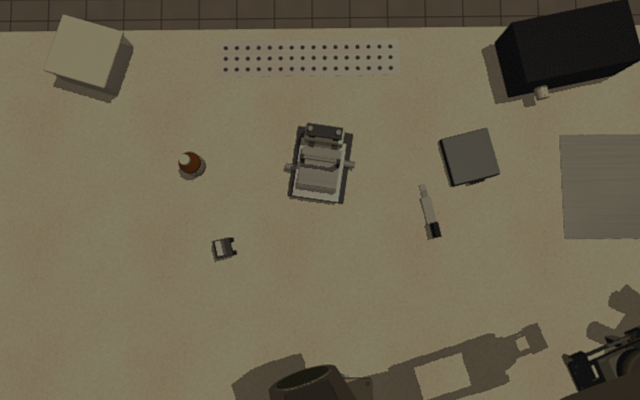

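The scene picture shows the stage at about (310,255), the saddle at (438,245) and the blade at (268,172). In the top picture the stage is at (320,165), the saddle at (223,248), the blade at (430,212) with its grip at (433,230), the bottle at (190,165) and the box at (468,157).

```bash
cat > h.py <<'E'
import numpy as np, cv2
def rays(d,uv,fish=False):
    K=d["intrinsics"]; x=(uv[...,0]-K[0,2])/K[0,0]; y=(uv[...,1]-K[1,2])/K[1,1]
    if fish:
        r=np.hypot(x,y)+1e-12; s=np.tan(np.minimum(r,1.5))/r; x,y=x*s,y*s
    return np.stack([x,-y,-np.ones_like(x)],-1)     # unit depth along optical axis
def cloud(d,fish=False):
    v,u=np.mgrid[:400,:640].astype(float)
    P=rays(d,np.stack([u,v],-1),fish)*d["depth"][...,None]
    T=d["pose"]; return P@T[:3,:3].T+T[:3,3]
def project(d,P,fish=False):
    T=d["pose"]; q=(np.atleast_2d(P)-T[:3,3])@T[:3,:3]; x,y=q[:,0]/-q[:,2],-q[:,1]/-q[:,2]
    if fish:
        r=np.hypot(x,y)+1e-12; s=np.arctan(r)/r; x,y=x*s,y*s
    K=d["intrinsics"]; return np.stack([K[0,0]*x+K[0,2],K[1,1]*y+K[1,2]],-1)
def rect(P):
    (c,s,a)=cv2.minAreaRect((P[:,:2]*1000).astype(np.float32)); return np.round(c,1),np.round(s,1),round(a,1)
E
python3 - <<'E'
from h import *
px={"top":dict(stage=(320,165),saddle=(223,248),blade=(430,212),bottle=(190,165),box=(468,157))}
t=dict(np.load("top.npz")); C=cloud(t)
for k,(u,v) in px["top"].items(): print(k,C[v,u].round(3))
s=dict(np.load("scene.npz")); S=cloud(s)
print("bench z",np.median(C[260:300,300:400,2]),np.std(C[260:300,300:400,2]))
def near(P,c,r,z0,z1):
    P=P.reshape(-1,3); return P[(np.hypot(*(P[:,:2]-c).T)<r)&(P[:,2]>z0)&(P[:,2]<z1)]
for n,X in(("top",C),("scene",S)):
  for k,r in(("saddle",.06),("blade",.09),("stage",.14)):
    u,v=px["top"][k]; Q=near(X,C[v,u,:2],r,.004 if k=="blade" else .008,.3)
    print(n,k,len(Q),rect(Q),Q[:,2].max().round(3),np.histogram(Q[:,2],np.arange(0,.16,.01))[0])
E
```

```text
stage [0.653 0.02  0.066]
saddle [0.445 0.261 0.09 ]
blade [ 0.534 -0.27   0.009]
bottle [0.652 0.344 0.095]
box [ 0.677 -0.37   0.027]
bench z 0.0006899503522680428 0.09229767948979409
top saddle 380 (array([453.4, 260.1]), array([ 55.4, 112.5]), 14.2) 0.117 [  4  10   7   8   7  10  91 121  11  11  51  49   0   0   0]
top blade 771 (array([ 533.6, -270.3]), array([170.6, 172.5]), 66.9) 0.053 [585  62  14  17  65  28   0   0   0   0   0   0   0   0   0]
top stage 4205 (array([662.9,  22.4]), array([235.2, 243. ]), 33.8) 0.139 [ 125  614  195  399  420  209 1349  110  110   14   20  396   85  159
    0]
scene saddle 560 (array([449.3, 268.5]), array([47., 44.]), 13.3) 0.112 [  5  38  37  35  41  41 171  72  16  16  75  13   0   0   0]
scene blade 339 (array([ 540.1, -278.5]), array([149.8, 142.4]), 86.2) 0.051 [196  32  21  28  59   3   0   0   0   0   0   0   0   0   0]
scene stage 4257 (array([666. ,  20.2]), array([179.8, 191. ]), 80.5) 0.136 [ 132  572  281  428  224  290 1223  237  109   29   60  438   87  147
    0]
```

Run:
```python
from workcell import arm, viewer, readout
import cv2,numpy as np
V={"blade":(.50,-.26,.25),"stage1":(.55,-.04,.30),"stage2":(.55,.08,.30),"saddle":(.42,.25,.26)}
tiles=[]
for n,p in V.items():
    arm.reach(list(p),[180,0,0]); arm.pause(.3)
    d=viewer.get_image("wrist"); np.savez("w_"+n+".npz",**d); tiles.append(d["pixels"][...,::-1])
    s=readout.read_state(); print(n,s["time"],np.round(s["eef_pos"],4),np.round(s["joints"],1),d["pose"][:3,3].round(3),(-d["pose"][:3,2]).round(2),d["intrinsics"][0])
m=np.vstack([np.hstack(tiles[:2]),np.hstack(tiles[2:])]); cv2.imwrite("pics/w1.png",cv2.resize(m,(800,500),interpolation=cv2.INTER_AREA))
```

```text
blade 1.9583 [ 0.4998 -0.2605  0.2499] [-32.7   1.4  89.6  -0.   89.1  57.3] [ 0.578 -0.26   0.404] [-0.28  0.   -0.96] [309.70691629   0.         321.41509752]
stage1 3.225 [ 0.5499 -0.0409  0.2997] [-9.6 -1.1 86.9 -0.  94.2 80.5] [ 0.628 -0.04   0.454] [-0.28  0.   -0.96] [309.70691629   0.         321.41509752]
stage2 4.125 [0.5501 0.0791 0.3   ] [ 2.9 -0.5 86.3 -0.  94.2 93. ] [0.628 0.08  0.455] [-0.28  0.   -0.96] [309.70691629   0.         321.41509752]
saddle 5.35 [0.4206 0.2494 0.26  ] [ 24.7 -10.6  99.8  -0.   90.7 114.7] [0.499 0.25  0.415] [-0.28  0.   -0.96] [309.70691629   0.         321.41509752]
```

View pics/w1.png

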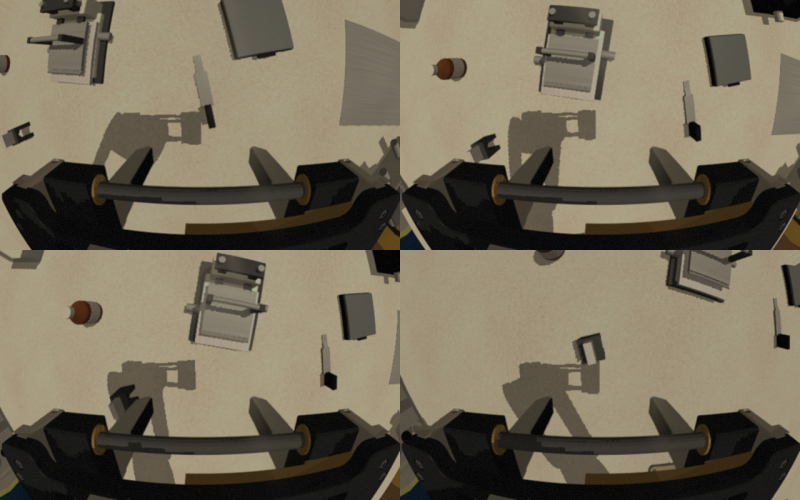

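The tiles show all items clearly: blade at tile-1 (203,90) with its grip at the lower end, the stage at tile-2 (573,55), and the saddle at tile-4 (590,348) with its light fin. Now fit layers.

Run:
```python
from h import *
views={n:(dict(np.load(n+".npz")),n[0]=="w") for n in("top","scene","w_blade","w_stage1","w_stage2","w_saddle")}
cl={n:cloud(d,f).reshape(-1,3) for n,(d,f) in views.items()}
def near(P,c,r,z0,z1): return P[(np.hypot(*(P[:,:2]-c).T)<r)&(P[:,2]>z0)&(P[:,2]<z1)]
L=[("saddle fin",(.447,.264),.06,.1,.125),("saddle roof",(.447,.264),.06,.058,.08),("blade grip",(.50,-.275),.06,.038,.06),("blade body",(.54,-.275),.10,.0035,.012),
("bar",(.66,.02),.12,.126,.145),("col+bar",(.66,.02),.14,.11,.126),("upper",(.66,.02),.08,.055,.072),("lower",(.66,.02),.12,.034,.045),("foot",(.66,.02),.16,.008,.02)]
for n,P in cl.items():
  b=P[(abs(P[:,2])<.02)&(abs(P[:,0]-.5)<.03)&(abs(P[:,1]-.1)<.05)]
  print(n,"bench z mm",(b[:,2].mean()*1e3).round(1),(b[:,2].std()*1e3).round(1))
  for k,c,r,a,e in L:
    Q=near(P,c,r,a,e)
    if len(Q)>15: print("  %-12s"%k,len(Q),*rect(Q),"med",(np.median(Q,0)*1e3).round(1))
```

```text
top bench z mm 0.8 2.9
  saddle fin   100 [446.6 268.8] [35.6 15.3] 14.5 med [445.6 267.4 109.9]
  saddle roof  214 [446.3 268.9] [45.6 45.2] 13.9 med [447.3 260.1  70.5]
  blade grip   97 [ 488.3 -277.2] [39.6 15.9] 11.9 med [ 487.8 -275.6   48. ]
  blade body   852 [ 539.5 -274.7] [193.5 197.3] 7.2 med [ 541.8 -266.3    5.2]
  bar          196 [695.7  15.3] [99.6 84.8] 80.7 med [660.4  19.5 133. ]
  col+bar      444 [700.6  13.7] [96.5 94.6] 81.1 med [730.6  11.4 116.1]
  upper        1550 [652.8  22.6] [100.  123.6] 81.2 med [643.4  23.7  63. ]
  lower        703 [643.7  28.7] [168.2 151.8] 77.2 med [592.2  28.3  40.3]
  foot         746 [636.    9.5] [257.5 265.2] 60.4 med [676.1 -26.8  12.5]
scene bench z mm -0.6 1.7
  saddle fin   88 [448.2 268.2] [38.3 13.7] 12.7 med [450.8 268.7 109. ]
  saddle roof  251 [448.9 268.4] [46.2 43.8] 13.2 med [456.4 270.8  68.8]
  blade grip   66 [ 490.9 -276.6] [42.6 15.9] 10.6 med [ 491.9 -274.5   46.6]
  blade body   254 [ 534.7 -281.3] [182.7 177.9] 0.7 med [ 549.3 -264.4    6.1]
  bar          187 [697.  15.] [99.1 83.6] 81.2 med [662.7  22.
[... 2483 characters left out ...]
 z mm -0.6 0.8
  saddle fin   526 [446.2 269.1] [36.5 15.3] 13.5 med [446.7 268.8 109.3]
  saddle roof  1052 [446.2 268.8] [46.8 45.1] 13.2 med [449.9 262.   69.4]
  blade grip   165 [ 488.1 -274.9] [40.3 16.5] 11.6 med [ 487.9 -272.6   46.4]
  blade body   482 [ 559.5 -271.2] [ 77.6 165.6] 67.4 med [ 542.8 -266.1    6.3]
  bar          116 [648.9 -15.8] [10.5 28.7] 14.1 med [650.1 -18.6 132. ]
  col+bar      74 [648.9 -17.8] [14.  13.8] 31.1 med [647.7 -19.1 117.5]
  upper        3349 [637.1  25.3] [102.1  94.4] 82.2 med [626.7  24.6  61.6]
  lower        2072 [611.7  29.2] [121.6  84.4] 80.9 med [588.3  55.1  39.3]
  foot         951 [612.2  26.1] [181.3  96.5] 85.4 med [598.2  91.3  11.3]
```

Measurements agree across views: fin top 109 mm, blade grip top 47.5 mm, bar top about 133 mm and sizes as given. Stage yaw is -9°, bar_mid ≈ (0.6594, 0.0210), throat ≈ (0.600, 0.030). Next, grasp and hang the saddle.

Run:
```python
from workcell import arm, effector, viewer, readout
from h import *
st=lambda m:(lambda s:print(m,round(s["time"],2),np.round(s["eef_pos"],4),"F",np.round(s["wrist_force"],2),"open",round(s["opening"],4)))(readout.read_state())
o=[180,0,13.4]
arm.reach([.4463,.2685,.16],o); arm.move_linear([.4463,.2685,.087],v=.08); st("at fin")
effector.clamp(); arm.pause(.2); st("clamped")
arm.move_linear([.4463,.2685,.262],v=.15); arm.pause(.3); st("lifted")
arm.move_linear([.6594,.0210,.262],attitude=[180,0,-9],v=.15); arm.pause(.3); st("over bar")
d=viewer.get_image("wrist"); np.savez("w_hang.npz",**d); e=viewer.get_image("scene"); np.savez("s_hang.npz",**e)
a=d["pixels"][60:360,100:540,::-1]; b=cv2.resize(e["pixels"][190:310,230:390,::-1],(400,300),interpolation=cv2.INTER_CUBIC)
cv2.imwrite("pics/hang0.png",cv2.resize(np.hstack([a,b]),(800,286)))
for n,D,f in(("w",d,True),("s",e,False)):
    P=cloud(D,f).reshape(-1,3); Q=P[(np.hypot(P[:,0]-.6594,P[:,1]-.021)<.05)&(P[:,2]>.160)&(P[:,2]<.25)]
    print(n,len(Q),rect(Q),"zmin",Q[:,2].min().round(4), np.histogram(Q[:,2],np.arange(.16,.26,.01))[0])
```

```text
at fin 6.91 [0.4467 0.2687 0.0876] F [ 0.21  0.54 -0.34] open 0.093
clamped 8.31 [0.4463 0.2684 0.0869] F [-0.02  0.09 -1.74] open 0.0139
lifted 9.93 [0.4461 0.2684 0.2615] F [-0.15 -1.22 -8.17] open 0.0138
over bar 12.55 [0.6593 0.0212 0.2621] F [ 0.63  0.3  -7.28] open 0.0138
w 3296 (array([672.6,  20.1]), array([44.5, 20. ]), 81.1) zmin 0.1753 [   0   55  212  161  222  279  298  273 1796]
s 545 (array([661.4,  21.8]), array([45.3, 46.9]), 80.7) zmin 0.1748 [  0  28  58  68  59  55  53  59 165]
```

View pics/hang0.png

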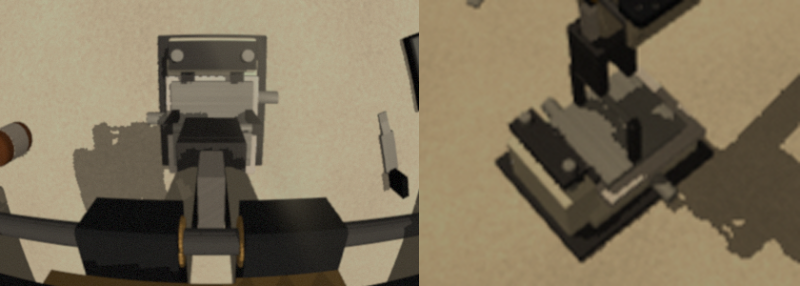

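The saddle is held level and square over the bar (left view, at (205,150)). Its leg bottoms are at 0.175 and its centre is within 1–2 mm of the bar. Next, lower and release.

Run:
```python
from workcell import arm, effector, viewer, readout
from h import *
st=lambda m:(lambda s:print(m,round(s["time"],2),np.round(s["eef_pos"],4),"F",np.round(s["wrist_force"],2),"open",round(s["opening"],4)))(readout.read_state())
x,y=.6594,.021
arm.move_linear([x,y,.170],v=.08); st("near")
print(arm.move_linear([x,y,.1540],v=.02,force_limit=5)); arm.pause(.3); st("down")
effector.ungrasp(); arm.pause(.2); st("open")
arm.move_linear([x,y,.26],v=.12); st("up")
import math
c,s=math.cos(math.radians(-9)),math.sin(math.radians(-9))
arm.move_linear([x-.14*c,y-.14*s,.27],attitude=[180,0,-9],v=.2); arm.pause(.3)
d=viewer.get_image("wrist"); np.savez("w_hung.npz",**d); e=viewer.get_image("scene"); np.savez("s_hung.npz",**e)
a=d["pixels"][0:300,100:540,::-1]; b=cv2.resize(e["pixels"][190:310,230:390,::-1],(400,300),interpolation=cv2.INTER_CUBIC)
cv2.imwrite("pics/hung.png",cv2.resize(np.hstack([a,b]),(800,286)))
for n,D,f in(("w",d,True),("s",e,False)):
    P=cloud(D,f).reshape(-1,3)
    q=(P[:,:2]-[.6495,.0225])@np.array([[c,-s],[s,c]]) # stage frame
    def layer(k,m):
        Q=P[m]; print(n,k,len(Q), "med",(np.median(np.c_[q[m],Q[:,2]],0)*1e3).round(1),rect(Q) if len(Q)>5 else "")
    z=P[:,2]; ay=abs(q[:,1])
    layer("saddle fin",(abs(q[:,0]-.01)<.04)&(ay<.04)&(z>.165)&(z<.19))
    layer("saddle roof",(abs(q[:,0]-.01)<.04)&(ay<.04)&(z>.130)&(z<.150))
    layer("upper plate",(q[:,0]>-.045)&(q[:,0]<-.02)&(ay<.03)&(z>.03)&(z<.08))
    layer("ledge",(q[:,0]>-.078)&(q[:,0]<-.064)&(ay<.03)&(z>.03)&(z<.08))
    layer("lower all",(q[:,0]>-.1)&(q[:,0]<-.05)&(ay<.09)&(z>.034)&(z<.045))
    bl=(z>.003)&(z<.012)&(np.abs((P[:,:2]-[.488,-.2765])@[-math.sin(.204),math.cos(.204)])<.02)&((P[:,:2]-[.488,-.2765])@[math.cos(.204),math.sin(.204)]>.02)&((P[:,:2]-[.488,-.2765])@[math.cos(.204),math.sin(.204)]<.135)
    layer("blade",bl); g=(np.hypot(P[:,0]-.488,P[:,1]+.2765)<.035)&(z>.04)&(z<.055); layer("grip",g)
```

```text
near 13.95 [0.66  0.021 0.171] F [ 0.34 -0.16 -6.58] open 0.0138
True
down 14.93 [0.66   0.0209 0.1558] F [2.67 0.32 6.51] open 0.0141
open 16.43 [0.6582 0.0211 0.1534] F [-0.54  0.32 -0.76] open 0.0932
up 17.48 [0.6589 0.021  0.2587] F [-0.02 -0.11 -0.07] open 0.093
w saddle fin 789 med [  8.    1.4 178.2] (array([658.7,  22.1]), array([13.6, 35.6]), 80.8)
w saddle roof 1611 med [  6.6   2.4 138.2] (array([659.1,  22.4]), array([43.8, 46.3]), 81.0)
w upper plate 1061 med [-32.2   0.4  54.4] (array([617.8,  27.9]), array([59. , 24.2]), 81.0)
w ledge 531 med [-71.2   0.3  39.5] (array([579.2,  33.9]), array([59.3, 12.8]), 81.0)
w lower all 1642 med [-68.7   0.3  39.4] (array([585.2,  32.5]), array([120.9,  29.1]), 81.1)
w blade 729 med [ -55.2 -297.3    6.2] (array([ 558.9, -261.6]), array([104.6,  28.8]), 12.6)
w grip 254 med [-111.9 -318.4   47. ] (array([ 488. , -276.2]), array([39.6, 16.5]), 13.9)
s saddle fin 125 med [ 12.9   3.6 177.6] (array([661.5,  22.1]), array([16.2, 36.1]), 82.9)
s saddle roof 236 med [ 19.6  10.8 138.1] (array([661.7,  21.8]), array([45.4, 46.4]), 81.0)
s upper plate 108 med [-35.7  13.3  54. ] (array([618. ,  35.1]), array([44.4, 23.6]), 81.1)
s ledge 99 med [-70.8  -1.4  39.4] (array([579.9,  33.5]), array([59.3, 13.3]), 79.6)
s lower all 248 med [-69.7   9.9  39.4] (array([585. ,  33.2]), array([118.9,  29.4]), 80.4)
s blade 199 med [ -54.5 -297.3    6.4] (array([ 559.8, -261.4]), array([105.5,  31.8]), 9.6)
s grip 61 med [-109.6 -318.3   47. ] (array([ 490.1, -276.9]), array([41.1, 15.4]), 10.2)
```

View pics/hung.png

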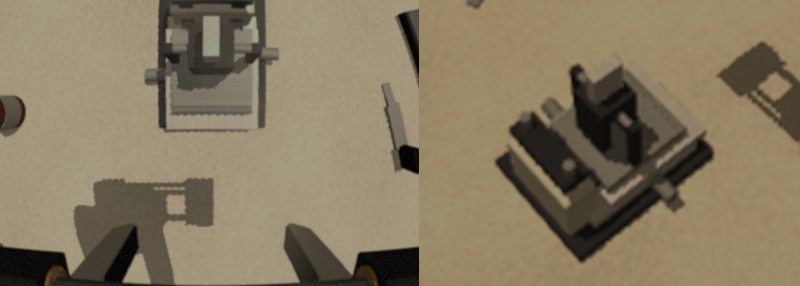

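The saddle hangs centred on the bar (left view (210,45)). Its fin top is at 178.5 mm and the upper plate top at about 55 mm, so the plate is fully down. The ledge front edge confirms the throat position. Now the blade.

```bash
cat > b.py <<'E'
from workcell import arm, effector, viewer, readout
from h import *
import math
Y=-9.0; c,s=math.cos(math.radians(Y)),math.sin(math.radians(Y))
def W(x,y,z): return [.6495+c*x-s*y,.0225+s*x+c*y,z]     # stage -> world
def stg(p): dx,dy=p[0]-.6495,p[1]-.0225; return np.array([c*dx+s*dy,-s*dx+c*dy,p[2]])
def st(m):
    S=readout.read_state(); print(m,round(S["time"],2),"stage mm",(stg(S["eef_pos"])*1e3).round(2),"rot",np.round(S["tcp_rot"],2),"F",np.round(S["wrist_force"],2),"T",np.round(S["torque"],2),"open",round(S["opening"],4)); return S
E
python3 - <<'E'
from b import *
bx,by=.4881,-.2764
arm.reach([bx,by,.13],[180,0,11.8]); arm.move_linear([bx,by,.022],v=.08,force_limit=8); st("at grip")
effector.clamp(); arm.pause(.2); S=st("clamped"); np.save("zc.npy",S["eef_pos"])
arm.move_linear([bx,by,.12],v=.1)
arm.move_linear(W(-.215,0,.12),attitude=[180,0,Y],v=.18)
arm.pause(.4); st("pre")
d=viewer.get_image("wrist"); np.savez("w_pre.npz",**d); e=viewer.get_image("scene"); np.savez("s_pre.npz",**e); t=viewer.get_image("top"); np.savez("t_pre.npz",**t)
S=readout.read_state(); q0=stg(S["eef_pos"]); uz=S["eef_pos"][2]-np.load("zc.npy")[2]
for n,D,f in(("w",d,True),("s",e,False),("t",t,False)):
    P=cloud(D,f).reshape(-1,3); dx,dy=P[:,0]-.6495,P[:,1]-.0225; q=np.c_[c*dx+s*dy,-s*dx+c*dy,P[:,2]]-[q0[0],q0[1],uz]
    m=(q[:,0]>.022)&(q[:,0]<.14)&(abs(q[:,1])<.025)&(q[:,2]>-.02)&(q[:,2]<.02); Q=q[m]
    if len(Q)<10: print(n,"few",len(Q)); continue
    print(n,len(Q),"rect in blade frame",rect(Q),"xmax",(np.percentile(Q[:,0],99)*1e3).round(1))
    for a,b in((.03,.045),(.045,.06),(.06,.075),(.075,.088),(.110,.124)):
        k=Q[(Q[:,0]>a)&(Q[:,0]<b)]
        if len(k): print("   x",a,b,"y mid",(k[:,1].mean()*1e3).round(1),"z top",(np.median(k[:,2])*1e3).round(2),len(k))
a=d["pixels"][60:360,100:540,::-1]; b=cv2.resize(e["pixels"][150:270,270:430,::-1],(400,300),interpolation=cv2.INTER_CUBIC)
cv2.imwrite("pics/pre.png",cv2.resize(np.hstack([a,b]),(800,286)))
E
```

```text
at grip 21.54 stage mm [-112.14 -320.71   22.69] rot [ 1.7995e+02 -4.0000e-02  1.1800e+01] F [ 1.16 -0.21  0.18] T [ 0.04  0.04 -0.04] open 0.0928
clamped 22.94 stage mm [-112.64 -320.5    21.99] rot [180.   -0.   11.8] F [ 0.54  0.46 -0.28] T [-0.06  0.03 -0.08] open 0.0139
pre 26.49 stage mm [-2.1498e+02 -1.4000e-01  1.1998e+02] rot [ 1.80e+02  1.00e-02 -9.01e+00] F [-0.21 -0.7  -1.51] T [-0.01  0.06 -0.03] open 0.0141
w 7235 rect in blade frame (array([73. ,  0.7]), array([ 26.2, 102.1]), 89.7) xmax 122.5
   x 0.03 0.045 y mid 0.9 z top 6.45 1191
   x 0.045 0.06 y mid 0.7 z top 6.52 1212
   x 0.06 0.075 y mid 0.8 z top 6.47 1303
   x 0.075 0.088 y mid 0.7 z top 6.44 1143
   x 0.11 0.124 y mid 0.7 z top 2.41 678
s 328 rect in blade frame (array([74.3,  0.6]), array([ 27.5, 104. ]), 89.1) xmax 124.7
   x 0.03 0.045 y mid 2.0 z top 6.53 52
   x 0.045 0.06 y mid 1.8 z top 6.17 52
   x 0.06 0.075 y mid 1.5 z top 6.5 56
   x 0.075 0.088 y mid 1.6 z top 6.66 47
   x 0.11 0.124 y mid 0.9 z top 2.48 30
t 234 rect in blade frame (array([90.4,  1.2]), array([25.9, 68.6]), 89.8) xmax 123.7
   x 0.045 0.06 y mid 3.5 z top 7.62 16
   x 0.06 0.075 y mid 1.1 z top 7.76 64
   x 0.075 0.088 y mid 1.1 z top 7.2 55
   x 0.11 0.124 y mid 0.6 z top 3.74 36
```

View pics/pre.png

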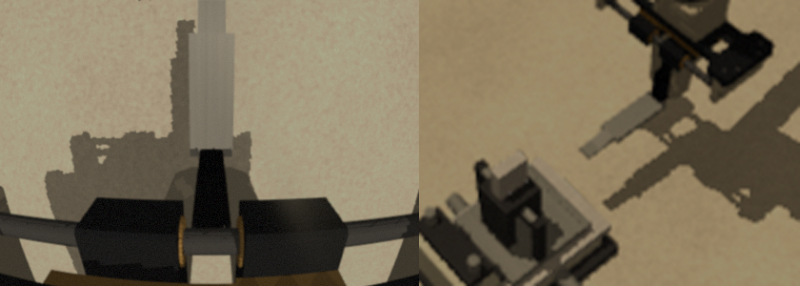

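The blade is held level (top 6.5 mm along its whole thick part) and straight within 0.3°, with its tip about 124.5 mm ahead of the TCP (left view, nose at (212,15)). Next, lay it on the ledge and check contact.

Run:
```python
from b import *
arm.move_linear(W(-.215,0,.068),v=.1)
arm.move_linear(W(-.1825,0,.066),v=.06); arm.pause(.3); st("over ledge")
print(arm.move_linear(W(-.1825,0,.0612),v=.012,force_limit=2.0)); S=st("contact")
arm.pause(.3); S=st("settled")
```

```text
over ledge 28.3 stage mm [-1.8267e+02  2.0000e-02  6.6030e+01] rot [-180.     -0.     -8.99] F [-0.35  0.68 -0.84] T [ 0.05  0.11 -0.02] open 0.014
True
contact 28.7 stage mm [-1.8257e+02 -6.0000e-02  6.1340e+01] rot [179.99  -0.    -9.  ] F [ 0.39 -0.79  3.51] T [-0.13 -0.42 -0.07] open 0.014
settled 29.0 stage mm [-1.8267e+02 -6.0000e-02  6.1260e+01] rot [ 1.7999e+02  1.0000e-02 -9.0000e+00] F [ 1.19 -0.17  3.17] T [-0.06 -0.73 -0.06] open 0.0141
```

Run:
```python
from b import *
arm.move_linear(W(-.1825,0,.0619),v=.01); arm.pause(.2); st("eased")
for x in(-.165,-.145,-.135,-.1235):
    h=arm.move_linear(W(x,0,.0619),v=.02,force_limit=15); st(f"hit {h}")
    if h: break
arm.pause(.3); st("rest")
d=viewer.get_image("wrist"); np.savez("w_in.npz",**d); e=viewer.get_image("scene"); np.savez("s_in.npz",**e)
for n,D,f in(("w",d,True),("s",e,False)):
    P=cloud(D,f).reshape(-1,3); dx,dy=P[:,0]-.6495,P[:,1]-.0225; q=np.c_[c*dx+s*dy,-s*dx+c*dy,P[:,2]]
    m=(q[:,0]>-.045)&(q[:,0]<-.02)&(abs(q[:,1])<.04)&(q[:,2]>.05)&(q[:,2]<.08); print(n,"plate top",np.median(q[m,2]).round(4))
    m=(q[:,0]>-.1)&(q[:,0]<-.06)&(abs(q[:,1])<.03)&(q[:,2]>.043)&(q[:,2]<.052)
    for a in(-.1,-.085,-.07):
        k=q[m&(q[:,0]>a)&(q[:,0]<a+.012)]; print("  blade x",a,"y,z",k[:,1:].mean(0).round(4) if len(k) else 0,len(k))
    m=(abs(q[:,0]-.01)<.04)&(abs(q[:,1])<.04)&(q[:,2]>.165)&(q[:,2]<.195); print("  fin",(np.median(q[m],0)*1e3).round(1))
a=d["pixels"][0:300,100:540,::-1]; b=cv2.resize(e["pixels"][170:290,250:410,::-1],(400,300),interpolation=cv2.INTER_CUBIC)
cv2.imwrite("pics/in.png",cv2.resize(np.hstack([a,b]),(800,286)))
```

```text
eased 29.49 stage mm [-182.91    0.     61.66] rot [ 1.7998e+02  1.5000e-01 -9.0000e+00] F [-0.65  0.19  2.5 ] T [ 0.05 -0.1  -0.01] open 0.014
hit False 30.52 stage mm [-1.6511e+02 -2.0000e-02  6.1780e+01] rot [ 1.7998e+02  1.1000e-01 -9.0000e+00] F [-0.19 -0.16 -0.23] T [ 0.03 -0.04 -0.01] open 0.0137
hit False 31.67 stage mm [-1.4589e+02  4.0000e-02  6.1930e+01] rot [179.98   0.23  -8.99] F [-6.05  0.9   4.9 ] T [0.15 0.98 0.01] open 0.014
hit False 32.32 stage mm [-1.3554e+02  8.0000e-02  6.1950e+01] rot [179.99   0.19  -9.  ] F [-4.44  0.85  3.82] T [0.2  0.7  0.03] open 0.0136
hit False 33.04 stage mm [-1.2398e+02  8.0000e-02  6.1970e+01] rot [179.99   0.18  -9.  ] F [-4.19  1.32  3.23] T [ 0.19  0.79 -0.01] open 0.0138
rest 33.34 stage mm [-1.240e+02  6.000e-02  6.194e+01] rot [ 1.7999e+02  1.7000e-01 -8.9900e+00] F [-5.45  0.27  4.28] T [0.17 0.9  0.02] open 0.0137
w plate top 0.0564
  blade x -0.1 y,z [0.0011 0.0465] 917
  blade x -0.085 y,z [0.0011 0.0464] 967
  blade x -0.07 y,z [0.001  0.0464] 853
  fin [nan nan nan]
s plate top 0.0568
  blade x -0.1 y,z [0.0016 0.046 ] 38
  blade x -0.085 y,z [0.0007 0.0466] 37
  blade x -0.07 y,z [0.0021 0.046 ] 31
  fin [ 13.2   4.1 179.3]
  return _methods._mean(a, axis=axis, dtype=dtype,
  ret = um.true_divide(
```

View pics/in.png

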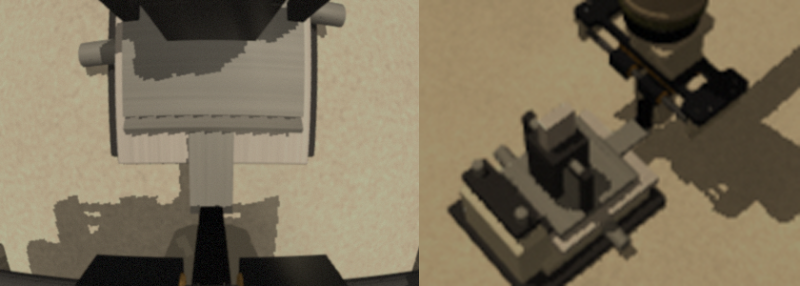

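Plate raised about 2 mm, blade flat and central (left view: it enters at (212,135), grip edge at (212,207)). I'll check depth from that grip edge in case of slip in the fingers.

Run:
```python
from b import *
def edge(name,x0):
    d=dict(np.load(name)); z=.0468 if "in" in name else 0
    q0=.0 
    S=x0; xs=np.arange(S[0]+.010,S[0]+.035,.0005); out=[]
    for dy in(-.003,0,.003):
        P=np.array([W(x,S[1]+dy+.001,S[2]) for x in xs]); uv=project(d,P,True).astype(np.float32)
        g=cv2.remap(d["pixels"].mean(-1).astype(np.float32),uv[None,:,0],uv[None,:,1],cv2.INTER_LINEAR)[0]
        i=np.argmax(g>(g.min()+g.max())/2); out.append(round((xs[i]-S[0])*1e3,1))
    print(name,"steel starts ahead of TCP mm",out)
edge("w_pre.npz",(-.21498,0,.1045)); edge("w_in.npz",(-.1240,0,.0465))
```

```text
w_pre.npz steel starts ahead of TCP mm [np.float64(19.0), np.float64(19.0), np.float64(19.0)]
w_in.npz steel starts ahead of TCP mm [np.float64(19.5), np.float64(19.0), np.float64(19.0)]
```

Run:
```python
from b import *
from workcell import ticket
arm.move_linear(W(-.1228,0,.0619),v=.01,force_limit=15); arm.pause(.3); st("final")
print(ticket.job_done())
```

```text
final 33.99 stage mm [-1.2339e+02  7.0000e-02  6.1970e+01] rot [179.98   0.18  -8.99] F [-6.4   1.37  5.08] T [0.2  1.03 0.02] open 0.0137
the job is handed in; nothing more can be done
None
```

Job handed in at 34 s: the saddle hangs released on the bar and had brought the upper plate fully down, and the arm still holds the blade level between the plates, its thick part about 15 mm in and dragging with about 6 N.

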